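# Seat the flange and hold down the recessed clamp button

### The arm

A 7-joint arm with a two-finger parallel gripper is mounted at the origin on the work surface. World frame = base frame: x ahead of the robot, y to its left, z up, the work surface at z = 0. Lengths are in m, angles in degrees, forces in N, time in s.
With the tool pointing down it reaches from about 0.425 to 1.025 m from the base axis. Payload 9.4 kg.
Tool frame: the origin (TCP) lies at the very end of the fingers, on their centre line; the grasp point (between the pads) lies r.grasp_offset behind it (r.grasp_offset is the distance from the TCP to the grasp point, in m); z points along the fingers, x is the direction in which the jaws open and shut, and the axes are right-handed (so a half turn about z gives the same grasp; the last joint's range is limited). The gripper opens to 85 mm and grips with 20 to 120 N. Pads are 22 mm wide; open, the fingers measure 114 mm over their backs; the gripper's body (76 mm by 85 mm) begins 54 mm behind the grasp point. The pads swing forward as they close: fully open they stand 13 mm farther back than shut.
Start: joints at [60.292, 34.337, -0.143, 91.639, 0.103, 54.024, -4.572], TCP at [0.31, -0.655, 0.231] pointing down, gripper open.
Joint ranges: [-147.43, 147.43], [-19.82, 112.94], [-74.19, 73.91], [6.32, 146.72], [-59.91, 239.91], [6.04, 106.73], [-150.56, 150.56]. Speed limits (degrees/s): [127.2, 127.2, 172.46, 172.46, 180, 180, 180].

### API

Orientations are given as [roll, pitch, yaw] about the fixed x, y, z axes, in that order (R = Rz(yaw) Ry(pitch) Rx(roll)).
In Python, from bench import telemetry, imaging, close_job, r gives the robot as it stands.
- The arm moves only by the tool servo_tool, never from a script. Its argument "steps" is a list of rows, each a list of 7 numbers: the shift along the world's x, y, z in cm, then the turn, a rotation vector about the world's x, y, z in rad, then the opening, from 0 (shut) to 1 (fully open). In form: [[dx, dy, dz, wx, wy, wz, grip], ...]. A call has 1 to 5 rows; each row shifts and turns the commanded pose from where the row before left it; what a row does not reach is not made up. A row lasts 1/10 s, in which the tool goes at most 50 mm and 8.59 degrees, less where a joint would pass 70% of its speed; a pose out of reach is approached as far as the arm can. A call with a gripper value outside its range is refused whole. The fingers move at their own pace and stop on an object; "newtons" is the grip in N (left out, the last holds). Time passes only in rows, so rows that do not move let the fingers close. It gives the time, the measured TCP pose, the force and the opening at its end, in the units of the state.
- telemetry.get_state(): the state, without advancing time (a new reading comes with each control period).
- imaging.read_camera(name): name is "scene" or "side" or "wrist"; returns the picture (400x640x3 uint8, blue, green, red); there is no depth.
- imaging.camera_params(name): a dict with "mtx" (3x3 intrinsics, pixels), "k1" (the pictures are not rectified: a ray, as slopes to the right and down, at radius r is drawn at 1 + k1 r^2 times it, then the intrinsics apply), "R" (3x3) and "t" (3): a world point X has camera coordinates R X + t; the wrist camera has in their place "T_tool_cam" (4x4, takes a point from camera to tool coordinates, whose origin is the TCP and whose axes are the tool frame's). Camera axes: x right, y down, z forward; pixel columns grow to the right and rows downward; lengths in m; the calibration is good to about 2 mm. A picture is of the moment at which its call begins: read the wrist's pose just before it. camera_params takes no time and is no camera call.
- close_job(): hands the job in, once; it reports no verdict.
Trained networks look in the newest picture that a camera, given by its name, has taken for a name from the list of things; names that differ only in an ending like _2 or _b are one class to them, and where a whole thing is asked for, a point or a joint stands for the part that bears it (a point fixed in the world has none). Each returns a list of dicts, best first, with "p" (0 to 1); they miss things now and then, are a little off and sometimes report something else, mostly with a low value. They report only what shows in the picture. A call takes as long as a camera call. They do not tell look-alikes from the thing itself.
- imaging.look_for(camera, name): "point" ([column, row] in pixels, amid what is visible of it).
- imaging.cut_out(camera, name): "region" (400x640 bool, what is visible of it) and "point" ([column, row] in pixels, amid what is visible of it).
The state is a dict: "time_s": time; "joints": joint angles; "joint_vel": joint speeds; "joint_efforts": joint torques, N m; "tcp_pos": TCP position; "eef_rot": TCP orientation; "wrist_force": force on the tool from outside, world axes, zero at the start; "moment": the same for the moment, N m; "gripper_width": opening from 0.0 (shut) to 1.0 (fully open).
Only numpy, scipy, OpenCV 4.12 (cv2) and the standard library are available. Lean on these libraries where they do the work, as an engineer would, in place of code of your own. Each camera call takes 0.05 s, during which the arm holds its last target.

### The job

Slide the small rusty flange along the bench, without lifting it, until it is seated against both steel bars of the V-shaped stop. Only then take the orange-handled probe out of its black stand, reach its thin steel end down through the yellow-ringed hole in the grey control box and press the recessed green button fully down with it. Finish while still gripping the probe and holding the button down, with the flange still seated and everything else on the bench left where it was.

Things in the scene. Friction and masses are not known exactly. Their poses are not given: they have to be found in the camera images.
- flange: The part to slide: small rusty brown steel flange, a flat ring 100 mm outside diameter, 40 mm bore, 16 mm thick, lying flat on the bench, 150 to 220 mm short of the V stop; 0.65 to 0.95 kg, pushing it takes roughly 3 to 10 N. Its four bolt holes are painted marks only. Origin: centre of its underside.
- nest: V-shaped stop fixed to the bench: two steel bars, each 70 x 16 mm, 20 mm high, at right angles; between them a grey disc with a blue rim, 100 mm across, painted on the bench. Origin: on the bench, where the flange's centre lies when it touches both bars. The V opens to the body's -y, so the flange goes home along +y; the bars' inner faces are 50 mm from the origin, their normals 45 degrees either side of +y.
- nest_center (a point): The origin of the V stop: centre of the painted disc, on the bench.
- probe: The stylus: upright round tool 130 mm long, 0.12 kg. Lower 60 mm: steel rod 8 mm in diameter, flat end. Upper 70 mm: orange handle 18 mm in diameter with two black bands. Origin: centre of the rod's lower end; +z runs up along the tool. It starts upright in the stand, its handle resting on the stand's top, so from 66 to 136 mm above the bench; it lifts straight out.
- probe_tip (a point): The lower end of the probe's steel rod (centre of the end face).
- stand: Black plastic block 70 x 70 mm, 66 mm high, fixed to the bench, with a vertical hole 11 mm in diameter right through its centre that holds the probe. Origin: centre of its underside.
- control: Grey control box 100 x 100 mm, 60 mm high, fixed to the bench, with a vertical round hole 18 mm in diameter in the middle of its top, marked by a yellow ring (looks only). The box and the stand trade places from run to run. Origin: centre of its underside.
- aperture (a point): Centre of the mouth of the hole, in the plane of the control box's top, 60 mm above the bench.
- button_top (a point): Centre of the top face of the green button, 17 mm across, in the hole 22 mm below the box's top while up (38 mm above the bench); it moves down with the button.
- button (a joint): Travel of the green button: 0 up, 0.007 m fully down (at its end stop). Spring-loaded: it starts to move at 2.5 N, takes 6 N to reach the stop, and springs back when let go.
- big_flange: Bystander: large rusty flange, ring 130 mm across, 20 mm thick, lying flat. Leave alone. Origin: centre of its underside.
- elbow: Bystander: dark steel 90 degree pipe elbow, 60 mm thick, lying on its side. Leave alone. Origin: on the bench, at the centre of the bend's arc (60 mm radius).
- wrench: Bystander: steel wrench 190 mm long lying flat along its x axis. Leave alone. Origin: under its middle.
- screwdriver: Bystander: screwdriver with a red handle lying along its x axis. Leave alone. Origin: under its middle.
- bolt: Bystander: steel bolt standing on its 24 mm head, 55 mm high. Leave alone. Origin: centre of its underside.
- blanks: Bystander: stack of black discs, 80 mm across and 16 mm high. Leave alone. Origin: centre of its underside.
Mind the look-alikes: they are no part of the job. What is shaped like the probe but purple is not meant. Several things have the shape of the nest; the one meant has the colours described above.

How it is judged:
By the outcome, as a careful person would: the job done as asked, in the order asked, and still so for the second after the job is handed in, while the arm keeps its last pose, push and grip.
It also fails if it takes over 61 s, if anything falls off the work surface, if the arm or the gripper's body presses on something with over 40 N, if the wrist force passes 120 N, or if a joint passes its speed limit or range.

## Working session

There is one attempt and no reset: what is moved stays moved. The work goes in short steps, Python scripts to look and compute and a tool call to move; the robot and the scene stay as the last step left them, time stands still between calls to the robot, and variables do not carry over. Pictures are saved under pics/ and viewed, and the job is handed in when it is done.

Besides the shell and the picture viewer there is one more tool, called after "Emit:" as a command line: name --pt "numbers of a row" for each row, then --argument value for the rest. servo_tool: Moves the arm, as the interface text tells. Its arguments: {"type":"object","properties":{"steps":{"type":"array"},"newtons":{"type":"number"}},"required":["steps"]}

```bash
ls; mkdir -p pics; cat > h.py <<'E'
import numpy as np,cv2
from bench import telemetry, imaging, close_job, r
def snap(n,f):
    im=imaging.read_camera(n); cv2.imwrite('pics/'+f,im); return im
E
python3 - <<'E'
from h import *
snap('scene','scene0.png');snap('side','side0.png');snap('wrist','wrist0.png')
for n in('scene','side','wrist'):print(imaging.camera_params(n))
print(telemetry.get_state(),r.grasp_offset)
E
```

```text
pics
{'mtx': array([[425.24338584,   0.        , 319.26546521],
       [  0.        , 425.24338584, 199.11821933],
       [  0.        ,   0.        ,   1.        ]]), 'k1': -0.10677268198849843, 'R': array([[ 0.71837859,  0.69564816, -0.00241799],
       [ 0.39817353, -0.41402913, -0.81855832],
       [-0.5704297 ,  0.58707199, -0.57441835]]), 't': array([-0.40598224, -0.15987756,  1.4015755 ])}
{'mtx': array([[408.29252125,   0.        , 321.42235733],
       [  0.        , 408.29252125, 199.48170851],
       [  0.        ,   0.        ,   1.        ]]), 'k1': -0.05710614628111129, 'R': array([[-0.76862539, -0.63955452,  0.01360238],
       [-0.50477141,  0.59330471, -0.6270529 ],
       [ 0.39296416, -0.48883488, -0.7788579 ]]), 't': array([0.45599446, 0.29823008, 0.96740375])}
{'mtx': array([[289.76927141,   0.        , 315.37453053],
       [  0.        , 289.76927141, 197.54391408],
       [  0.        ,   0.        ,   1.        ]]), 'k1': -0.051638463008437954, 'T_tool_cam': array([[ 9.99999980e-01,  1.98635100e-04,  2.82119765e-05,
        -9.22827292e-04],
       [-1.986536
[... 240 characters left out ...]
{'time_s': 0.15, 'joints': array([60.29196056, 34.37519045, -0.14423778, 91.6690437 ,  0.10440867,
       54.02354925, -4.57000071]), 'joint_vel': array([-0.00220544, -0.17121613,  0.05536171, -0.14231437,  0.05718385,
       -0.04438128,  0.0415648 ]), 'joint_efforts': array([ 3.26280839e-03, -7.76993608e+01,  1.56645622e+00, -2.58237308e+01,
        1.23272781e-02,  6.81612437e-03,  2.59332592e-05]), 'tcp_pos': array([ 0.30981737, -0.65509224,  0.23060902]), 'eef_rot': array([ 1.79991636e+02,  6.72039481e-02, -6.46814851e+01]), 'wrist_force': array([-1.11441704, -0.27138184,  0.14957675]), 'moment': array([ 0.0106945 , -0.02344413,  0.01079072]), 'gripper_width': 0.9964620633804475} 0.0187
```

View pics/scene0.png

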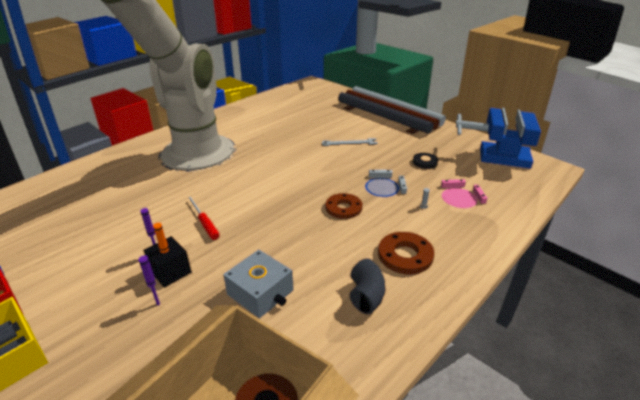

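View pics/side0.png

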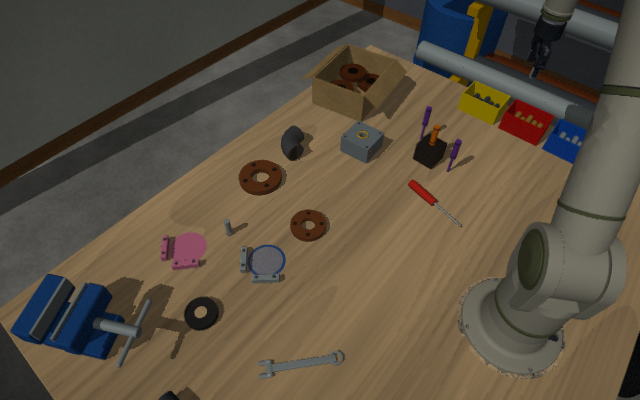

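View pics/wrist0.png

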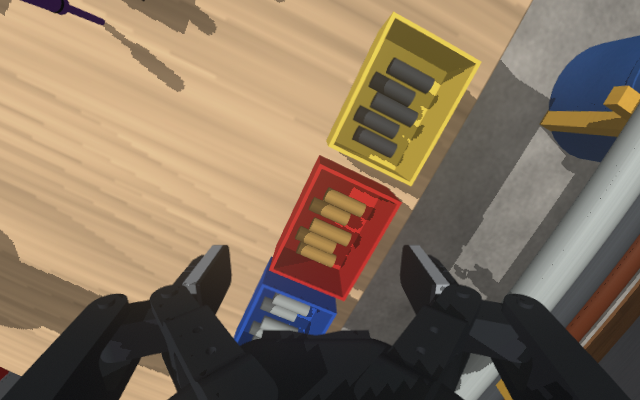

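The scene shows the flange at (344,206) with the big one at (406,252). The blue-rimmed nest is at (382,187) and the pink decoy at (460,197). The orange probe in its black stand is at (160,237), with purple decoys at (147,222) and (147,268), and the control box is at (259,280). I'll enlarge to confirm.

```bash
python3 - <<'E'
import cv2,numpy as np
a=cv2.imread('pics/scene0.png');b=cv2.imread('pics/side0.png')
def c(im,x,y,w,h,s):return cv2.resize(im[y:y+h,x:x+w],(w*s,h*s),interpolation=cv2.INTER_CUBIC)
cv2.imwrite('pics/c1.png',np.vstack([np.hstack([c(a,315,155,100,70,4),c(b,230,200,100,70,4)]),np.hstack([c(a,115,200,100,75,4),c(b,395,95,100,75,4)])]))
E
python3 - <<'E'
from h import *
for cam in('scene','side'):
    for n in('flange','nest','probe','stand','control','aperture','big_flange','elbow','bolt','blanks','screwdriver','wrench'):
        print(cam,n,[(np.round(d['point'],1),round(d['p'],2)) for d in imaging.look_for(cam,n)[:4]])
E
```

```text
scene flange [(array([345.5, 206.2]), 0.74)]
scene nest [(array([378.9, 182. ]), 0.68), (array([425.7, 160.2]), 0.6), (array([460.9, 193.5]), 0.56)]
scene probe [(array([158.7, 235.5]), 0.79), (array([149.5, 221.6]), 0.77), (array([147. , 274.3]), 0.74)]
scene stand [(array([166., 263.]), 0.73)]
scene control [(array([257.1, 284.4]), 0.9), (array([424.4, 198.6]), 0.66), (array([365.8, 285.4]), 0.6)]
scene aperture [(array([261.2, 283.5]), 0.73), (array([383.6, 182.3]), 0.49)]
scene big_flange [(array([404.6, 257. ]), 0.84)]
scene elbow [(array([365.6, 287.1]), 0.87), (array([262.3, 281.3]), 0.48)]
scene bolt []
scene blanks [(array([425.9, 163.6]), 0.54)]
scene screwdriver [(array([209. , 225.8]), 0.64)]
scene wrench [(array([349.6, 145.1]), 0.78)]
side flange [(array([308.6, 219. ]), 0.84)]
side nest [(array([185. , 249.6]), 0.94), (array([264.2, 265.4]), 0.85)]
side probe [(array([424.7, 192.2]), 0.7), (array([456. , 146.3]), 0.67), (array([434.5, 131.5]), 0.64), (array([425. , 119.9]), 0.46)]
side stand [(array([427.1, 151.8]), 0.9)]
side control [(array([362.6, 142.7]), 0.63)]
side aperture [(array([361.2, 140.4]), 0.64)]
side big_flange [(array([260.4, 179.3]), 0.58)]
side elbow [(array([293.4, 143. ]), 0.61)]
side bolt [(array([258.8, 181. ]), 0.35), (array([305. , 229.8]), 0.32)]
side blanks [(array([202.2, 310.5]), 0.87)]
side screwdriver [(array([423.7, 193.2]), 0.53)]
side wrench [(array([296.8, 362. ]), 0.98)]
```

View pics/c1.png

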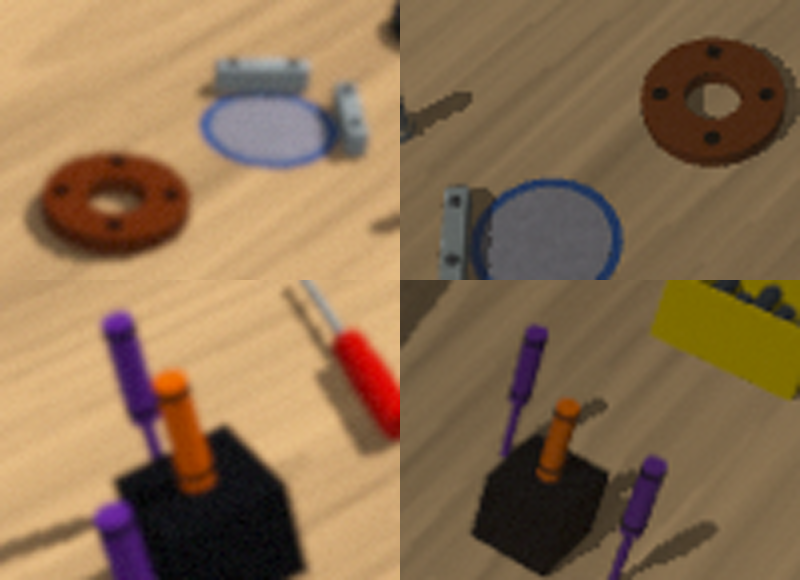

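```bash
cat >> h.py <<'E'
from scipy.optimize import minimize, least_squares
P={n:imaging.camera_params(n) for n in('scene','side','wrist')}
def Rrpy(e):
    from scipy.spatial.transform import Rotation as Ro
    return Ro.from_euler('xyz',e,degrees=True).as_matrix()
def ext(cam,st=None):
    p=P[cam]
    if cam!='wrist': return p['R'],np.array(p['t'])
    T=np.eye(4);T[:3,:3]=Rrpy(st['eef_rot']);T[:3,3]=st['tcp_pos']
    W=np.linalg.inv(T@p['T_tool_cam']);return W[:3,:3],W[:3,3]
def proj(cam,X,st=None):
    R,t=ext(cam,st);p=P[cam];c=np.atleast_2d(X)@R.T+t
    s=c[:,:2]/c[:,2:];s=s*(1+p['k1']*(s**2).sum(1,keepdims=True))
    return s@p['mtx'][:2,:2].T+p['mtx'][:2,2]
def ray(cam,uv,st=None):
    R,t=ext(cam,st);p=P[cam];m=(np.atleast_2d(uv)-p['mtx'][:2,2])/p['mtx'][0,0];s=m.copy()
    for _ in range(20): s=m/(1+p['k1']*(s**2).sum(1,keepdims=True))
    d=np.c_[s,np.ones(len(s))]@R
    return -R.T@t,d
def onz(cam,uv,z,st=None):
    o,d=ray(cam,uv,st);return (o+d*((z-o[2])/d[:,2:]))[:,:2]
def tri(l):
    A=np.zeros((3,3));b=np.zeros(3)
    for o,d in l:
        d=d[0]/np.linalg.norm(d[0]);M=np.eye(3)-np.outer(d,d);A+=M;b+=M@o
    return np.linalg.solve(A,b)
E
cat > loc.py <<'E'
from h import *
im={n:cv2.imread(f'pics/{n}0.png') for n in('scene','side')}
def comp(mask,near,rad=45):
    n,l,s,c=cv2.connectedComponentsWithStats(mask.astype(np.uint8))
    best=None
    k=[i for i in range(1,n) if s[i,4]>15 and np.hypot(*(c[i]-near))<rad]
    k=max(k,key=lambda i:s[i,4]);return l==k
def hsv(n):return cv2.cvtColor(im[n],cv2.COLOR_BGR2HSV)
th=np.linspace(0,2*np.pi,80,endpoint=False)
def circ(x,y,z,r):return np.c_[x+r*np.cos(th),y+r*np.sin(th),np.full(80,z)]
def fitcyl(regs,x0,r,z0,z1):
    def cost(x):
        J=0
        for n,(m,ex) in regs.items():
            pts=np.vstack([proj(n,circ(x[0],x[1],z,r)) for z in(z0,z1)]).astype(np.float32)
            h=cv2.convexHull(pts);q=np.zeros((1600,2560),np.uint8)
            cv2.fillConvexPoly(q,np.round((h+.5)*4*16-8).astype(np.int32),255,shift=4)
            q=cv2.resize(q,(640,400),interpolation=cv2.INTER_AREA)/255.
            J+=np.abs(q-m)[~ex].sum()
        return J
    r_=minimize(cost,x0,method='Nelder-Mead',options=dict(initial_simplex=[x0,[x0[0]+.01,x0[1]],[x0[0],x0[1]+.01]],xatol=1e-4,fatol=.5));return r_.x,r_.fun
near={'scene':(344,206),'side':(308,225)};regs={}
for n in near:
    H=hsv(n);m=comp((H[...,0]<11)&(H[...,1]>140)&(H[...,2]<190),near[n],15)
    f=np.zeros((400,640),np.uint8);cs,_=cv2.findContours(m.astype(np.uint8),0,1);cv2.drawContours(f,cs,-1,1,-1)
    print(n,'flange px',f.sum());regs[n]=(f.astype(float),np.zeros((400,640),bool))
x0=onz('side',near['side'],.008)[0]
print('flange',fitcyl(regs,x0,.05,0,.016))
for n in near:print(n,fitcyl({n:regs[n]},x0,.05,0,.016))
# blue rim
near={'scene':(382,187),'side':(267,262)}
for n in near:
    H=hsv(n);y,x=np.nonzero((H[...,0]>105)&(H[...,0]<128)&(H[...,1]>100))
    k=np.hypot(x-near[n][0],y-near[n][1])<30;uv=np.c_[x,y][k]
    p=onz(n,uv,0.001)
    s=least_squares(lambda q:np.hypot(p[:,0]-q[0],p[:,1]-q[1])-q[2],[*p.mean(0),.05],loss='soft_l1',f_scale=.002);print(n,'rim',len(uv),s.x)
# orange handle
hp={}
for n,c in(('scene',(160,238)),('side',(435,132))):
    H=hsv(n);m=comp((H[...,0]<17)&(H[...,1]>180)&(H[...,2]>150),c,15)
    y,x=np.nonzero(m);print(n,'orange',len(x),x.mean(),y.mean(),y.min(),y.max());hp[n]=np.c_[x,y]
print('handle ctr',tri([ray(n,hp[n].mean(0)) for n in hp]))
# yellow ring
yp={}
for n,c in(('scene',(259,272)),('side',(362,134))):
    H=hsv(n);m=((H[...,0]>14)&(H[...,0]<30)&(H[...,1]>140));y,x=np.nonzero(m);k=np.hypot(x-c[0],y-c[1])<14
    uv=np.c_[x,y][k];p=onz(n,uv,.06);s=least_squares(lambda q:np.hypot(p[:,0]-q[0],p[:,1]-q[1])-q[2],[*p.mean(0),.014]);print(n,'ring',k.sum(),s.x)
E
python3 loc.py
```

```text
scene flange px 642Traceback (most recent call last):
  File "loc.py", line 24, in <module>
    H=hsv(n);m=comp((H[...,0]<11)&(H[...,1]>140)&(H[...,2]<190),near[n],15)
               ~~~~^^^^^^^^^^^^^^^^^^^^^^^^^^^^^^^^^^^^^^^^^^^^^^^^^^^^^^^^
  File "loc.py", line 7, in comp
    k=max(k,key=lambda i:s[i,4]);return l==k
ValueError: max() iterable argument is empty
```

```bash
python3 - <<'E'
import cv2
for n,ps in(('scene',[(330,206),(350,196),(345,218),(380,215),(259,265),(162,238),(381,196)]),('side',[(295,225),(308,212),(310,236),(285,225),(362,129),(434,134),(283,255)])):
    H=cv2.cvtColor(cv2.imread(f'pics/{n}0.png'),cv2.COLOR_BGR2HSV)
    print(n,[H[y,x].tolist() for x,y in ps])
E
sed -i 's/(H\[...,1\]>140)&(H\[...,2\]<190),near/(H[...,1]>(140 if n=="scene" else 160))\&(H[...,2]<(190 if n=="scene" else 125)),near/; s/,near\[n\],15)/,near[n],25)/' loc.py; python3 loc.py
```

```text
scene [[9, 224, 114], [10, 219, 119], [13, 162, 82], [17, 113, 208], [20, 123, 174], [12, 255, 161], [133, 32, 144]]
side [[12, 203, 74], [19, 128, 28], [12, 200, 74], [17, 102, 127], [94, 24, 86], [13, 239, 124], [109, 166, 89]]
scene flange px 642Traceback (most recent call last):
  File "loc.py", line 24, in <module>
    H=hsv(n);m=comp((H[...,0]<11)&(H[...,1]>(140 if n=="scene" else 160))&(H[...,2]<(190 if n=="scene" else 125)),near[n],25)
               ~~~~^^^^^^^^^^^^^^^^^^^^^^^^^^^^^^^^^^^^^^^^^^^^^^^^^^^^^^^^^^^^^^^^^^^^^^^^^^^^^^^^^^^^^^^^^^^^^^^^^^^^^^^^^^
  File "loc.py", line 7, in comp
    k=max(k,key=lambda i:s[i,4]);return l==k
ValueError: max() iterable argument is empty
```

```bash
sed -i 's/(H\[...,0\]<11)/(H[...,0]<15)/; s/(H\[...,0\]<17)&(H\[...,1\]>180)&(H\[...,2\]>150)/(H[...,0]<17)\&(H[...,1]>180)\&(H[...,2]>(120 if n=="scene" else 85))/' loc.py; python3 loc.py
```

```text
scene flange px 786
side flange px 886
flange (array([0.56011437, 0.0982798 ]), np.float64(138.46666666666667))
scene (array([0.55943756, 0.09805853]), np.float64(56.058823529411754))
side (array([0.56073833, 0.09888579]), np.float64(78.96862745098039))
scene rim 18 [0.57283389 0.25101103 0.04535532]
side rim 161 [0.57145733 0.25247299 0.04598202]
scene orange 187 160.31550802139037 235.71657754010695 223 248
side orange 63 433.58730158730157 135.38095238095238 130 141
handle ctr [ 0.44061794 -0.35130138  0.10091981]
scene ring 86 [ 0.6331181  -0.25052535  0.0156924 ]
side ring 34 [ 0.6330446  -0.24909191  0.01577703]
```

```bash
cat > loc2.py <<'E'
from h import *
im={n:cv2.imread(f'pics/{n}0.png') for n in('scene','side')}
for c,a,b in(('purpleA',(143,212),(425.5,114)),('purpleB',(146,257),(457,146)),):
    print(c,'top-ish',tri([ray('scene',a),ray('side',b)]))
print('bolt',onz('scene',(425,204),0.0),onz('side',(229,234),0),'bolt top',onz('side',(227,222),.055))
# stand top centre via handle base
print('handle base scene',onz('scene',(164,249),.066),'side',onz('side',(431.5,143),.066))
print('handle top',onz('scene',(158,226.5),.136),onz('side',(436.5,127),.136))
C=np.array([.572,.252])
# draw nest for yaw candidates
def ov(n,yaw,img,C=C,fl=None):
    Rz=np.array([[np.cos(yaw),-np.sin(yaw)],[np.sin(yaw),np.cos(yaw)]])
    for s in(45,135):
        a=np.radians(s);nn=np.array([np.cos(a),np.sin(a)]);t=np.array([-nn[1],nn[0]])
        q=np.array([nn*d+t*e for d,e in((.05,-.035),(.05,.035),(.066,.035),(.066,-.035))])@Rz.T+C
        p=proj(n,np.c_[q,np.full(4,.02)])
        cv2.polylines(img,[np.round(((p-off)*S+S/2)*8).astype(np.int32)],True,(0,255,0),1,shift=3)
import itertools
S=5
tiles=[]
yaw=np.arctan2(0,1)
# estimate: bar tops by eye in side: (243,259),(266,279) ; scene (380.5,173),(402,183)
for n,pp in(('side',[(243.5,258),(266,277.5)]),('scene',[(380.5,172),(402.5,182)])):
    p=onz(n,pp,.02);print(n,'bars',p,'dir',np.degrees(np.arctan2(*(p.mean(0)-C)[::-1])),'dist',np.linalg.norm(p-C,axis=1))
    bx=p.mean(0)-C;yaw=np.arctan2(bx[1],bx[0])-np.pi/2
    off=np.array([225,215] if n=='side' else [345,150])
    cr=im[n][off[1]:off[1]+75,off[0]:off[0]+80];cr=cv2.resize(cr,None,fx=S,fy=S,interpolation=cv2.INTER_CUBIC)
    ov(n,yaw,cr);tiles.append(cr)
cv2.imwrite('pics/nest.png',np.hstack(tiles))
E
python3 loc2.py
```

```text
purpleA top-ish [ 0.4696081  -0.36295189  0.17447623]
purpleB top-ish [ 0.38935927 -0.39496127  0.04545016]
bolt [[0.71019166 0.26469023]] [[0.70787843 0.25953599]] bolt top [[0.70586312 0.25640811]]
handle base scene [[ 0.44039197 -0.35368645]] side [[ 0.44249698 -0.35227763]]
handle top [[ 0.45114499 -0.35661716]] [[ 0.44009641 -0.34710675]]
side bars [[0.61130063 0.2927811 ]
 [0.52768815 0.295305  ]] dir 93.4105863502653 dist [0.056636   0.06195856]
scene bars [[0.53940542 0.28616335]
 [0.61790612 0.28628352]] dir 78.99450593678553 dist [0.04721802 0.05729512]
```

View pics/nest.png

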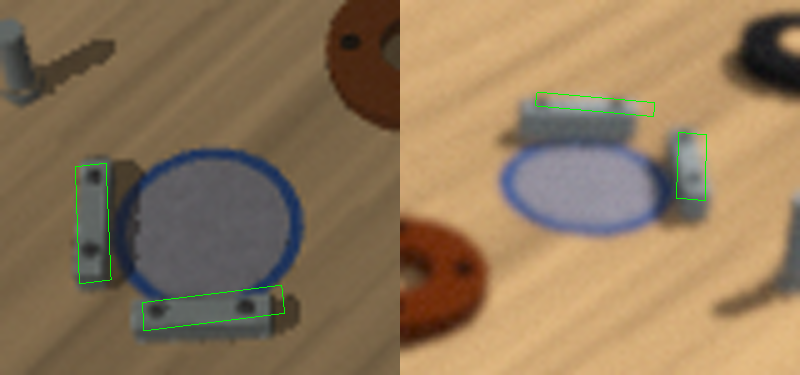

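```bash
cat > loc3.py <<'E'
from h import *
for c,a,b in(('A',(143,212),(457,146)),('B',(146,257),(425.5,114)),):
    print(c,'top-ish',tri([ray('scene',a),ray('side',b)]))
c=lambda x,y:(225+x/5-.4,215+y/5-.4)
e=lambda x,y:(345+(x-400)/5-.4,150+y/5-.4)
for n,l in(('side',[(c(77,167),c(79,289)),(c(136,332),c(271,335)),(c(110,160),c(111,278)) ]),('scene',[(e(521,98),e(633,101)),(e(673,135),e(678,215))])):
    for p in l:
        q=onz(n,p,.02 );v=q[1]-q[0];print(n,q,np.degrees(np.arctan2(v[1],v[0]))%90)
C=np.array([.572,.252])
im={n:cv2.imread(f'pics/{n}0.png') for n in('scene','side')}
S=5;rows=[]
for deg in(-4,0,4):
  tiles=[]
  yaw=np.radians(deg)
  for n in('side','scene'):
    off=np.array([225,215] if n=='side' else [345,150])
    cr=cv2.resize(im[n][off[1]:off[1]+75,off[0]:off[0]+80],None,fx=S,fy=S,interpolation=cv2.INTER_CUBIC)
    Rz=np.array([[np.cos(yaw),-np.sin(yaw)],[np.sin(yaw),np.cos(yaw)]])
    for s in(45,135):
        a=np.radians(s);nn=np.array([np.cos(a),np.sin(a)]);t=np.array([-nn[1],nn[0]])
        q=np.array([nn*d+t*f for d,f in((.05,-.035),(.05,.035),(.066,.035),(.066,-.035))])@Rz.T+C
        for z in(0.,.02):
          p=proj(n,np.c_[q,np.full(4,z)])
          cv2.polylines(cr,[np.round(((p-off+.5)*S)*8).astype(np.int32)],True,(0,255,0) if z else (0,0,255),1,shift=3)
    tiles.append(cr[70:350])
  rows.append(np.hstack(tiles))
cv2.imwrite('pics/nest3.png',cv2.resize(np.vstack(rows),(571,600)))
cv2.imwrite('pics/nest4.png',np.vstack(rows[:2]))
E
python3 loc3.py
```

```text
A top-ish [ 0.35851272 -0.34351933  0.11532992]
B top-ish [ 0.50268738 -0.40909529  0.11645551]
side [[0.64034915 0.27778101]
 [0.58679468 0.32681439]] 47.523414880799606
side [[0.5476937  0.32505592]
 [0.49556286 0.28290166]] 38.959843062265946
side [[0.63029262 0.26353832]
 [0.57906538 0.31200623]] 46.58540363126309
scene [[0.50452963 0.27465402]
 [0.55472754 0.31846753]] 41.114957810013266
scene [[0.59419331 0.30363275]
 [0.64445456 0.23726324]] 37.13643728657874
```

View pics/nest4.png

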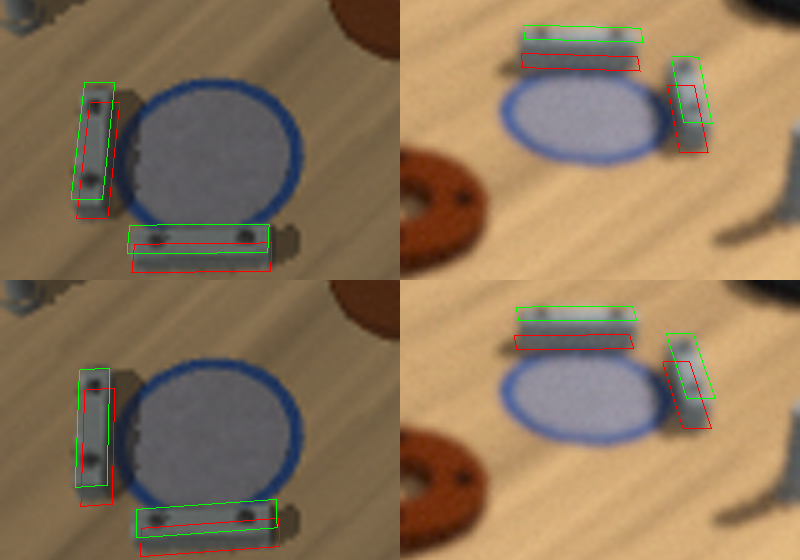

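Emit:
servo_tool --pt "1.63 4.5 0 0 0 0.07 0.6" --pt "1.63 4.5 0 0 0 0.07 0.6" --pt "1.63 4.5 0 0 0 0.07 0.6" --pt "1.63 4.5 0 0 0 0.07 0.6" --pt "1.63 4.5 0 0 0 0.07 0.6"

```text
time_s: 1.85
tcp_pos: [0.3919, -0.4286, 0.2315]
eef_rot: [180.0, -0.0, -44.5]
wrist_force: [1.4, -1.1, 0.5]
gripper_width: 0.601
```

Emit:
servo_tool --pt "1.63 4.5 0 0 0 0.07 0.6" --pt "1.63 4.5 0 0 0 0.07 0.6" --pt "1.63 4.5 0 0 0 0.07 0.6" --pt "1.63 4.5 0 0 0 0.07 0.6" --pt "1.63 4.5 0 0 0 0.07 0.6"

```text
time_s: 2.35
tcp_pos: [0.4735, -0.2037, 0.2316]
eef_rot: [180.0, -0.1, -24.4]
wrist_force: [1.2, -0.5, -0.8]
gripper_width: 0.599
```

Emit:
servo_tool --pt "1.63 4.5 0 0 0 0.07 0.6" --pt "1.63 4.5 0 0 0 0.07 0.6" --pt "1.63 4.5 -2 0 0 0.07 0.6" --pt "1.5 3.9 -3 0 0 0.07 0.6" --pt "0 0 0 0 0 0 0.6"

```text
time_s: 2.85
tcp_pos: [0.5364, -0.0279, 0.1804]
eef_rot: [-179.8, 0.1, -8.0]
wrist_force: [-0.5, -0.1, -0.2]
gripper_width: 0.602
```

Emit:
servo_tool --pt "1.0 2.6 -2 0 0 0.035 0.6" --pt "0.9 2.5 -4 0 0 0.035 0.6" --pt "0 0 -4 0 0 0 0.6" --pt "0 0 -3 0 0 0 0.6" --pt "0 0 0 0 0 0 0.6"

```text
time_s: 3.35
tcp_pos: [0.5529, 0.0164, 0.0498]
eef_rot: [179.9, 0.3, -4.5]
wrist_force: [-0.5, -0.3, 0.0]
gripper_width: 0.604
```

```bash
python3 - <<'E'
from h import *
st=telemetry.get_state();print(st['tcp_pos'],st['eef_rot'],st['wrist_force'])
snap('wrist','w1.png');a=snap('side','s1.png');b=snap('scene','sc1.png')
cv2.imwrite('pics/c2.png',np.hstack([cv2.resize(a[150:300,220:370],(400,400)),cv2.resize(b[110:260,270:420],(400,400))]))
print(proj('side',[.555,.023,st['tcp_pos'][2]]))
E
```

```text
[0.55286983 0.01641093 0.04982265] [179.91033444   0.32876151  -4.52224982] [-0.47351875 -0.34708234  0.02685848]
[[326.9510516  199.65665312]]
```

View pics/c2.png

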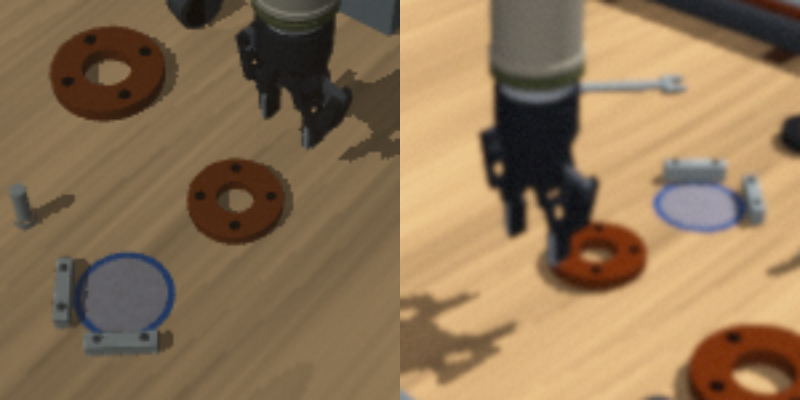

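View pics/w1.png

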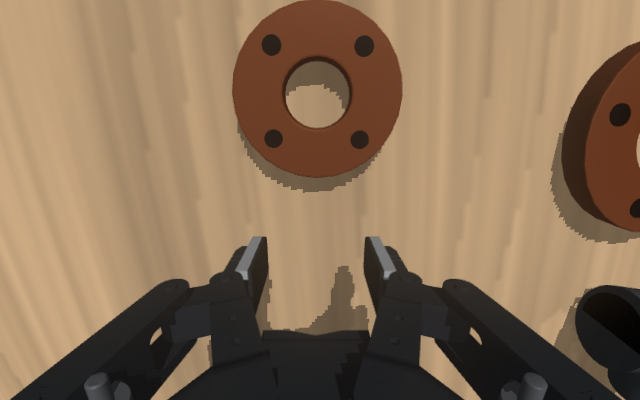

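```bash
cat > wf.py <<'E'
from h import *
import sys
def run(f,st):
    im=cv2.imread('pics/'+f);H=cv2.cvtColor(im,cv2.COLOR_BGR2HSV)
    m=((H[...,0]<12)&(H[...,1]>110)&(H[...,2]<160)).astype(np.uint8)
    n,l,s,c=cv2.connectedComponentsWithStats(m)
    for k in range(1,n):
        if s[k,4]<3000: continue
        cs,_=cv2.findContours((l==k).astype(np.uint8),0,1);p=max(cs,key=len)[:,0,:].astype(float)
        p=p[(p[:,1]>2)&(p[:,0]>2)&(p[:,0]<637)]
        q=onz('wrist',p,.016,st)
        r_=least_squares(lambda v:np.hypot(q[:,0]-v[0],q[:,1]-v[1])-v[2],[*q.mean(0),.05],loss='soft_l1',f_scale=.001);print(s[k],r_.x)
if __name__=='__main__':
    st=telemetry.get_state();snap('wrist',sys.argv[1]);run(sys.argv[1],st);print(st['tcp_pos'],st['wrist_force'],st['time_s'])
E
python3 wf.py w2.png
```

```text
[  229     3   166   174 18054] [0.55910602 0.09876366 0.04856503]
[ 559   40   81  189 9339] [0.78997759 0.06219106 0.06906978]
[0.55545544 0.01649519 0.05405913] [0.50044195 0.10813727 0.55081497] 3.5
```

Emit:
servo_tool --pt "0 0 -2.5 0 0 0 0.6" --pt "0 0 -1.0 0 0 0 0.6" --pt "0 0 -0.5 0 0 0 0.6" --pt "0 0 0 0 0 0 0.6" --pt "0 0 0 0 0 0 0.6"

```text
time_s: 4.05
tcp_pos: [0.5552, 0.0169, 0.0135]
eef_rot: [-180.0, -0.0, -4.5]
wrist_force: [-1.1, 0.5, -0.1]
gripper_width: 0.599
```

```bash
python3 - <<'E'
from h import *
st=telemetry.get_state();print(st)
E
python3 wf.py w3.png
```

```text
{'time_s': 4.05, 'joints': array([ -0.73695258,  42.0157435 , -10.11199943, 121.8578517 ,
        22.60196129,  17.8266602 , -34.43260851]), 'joint_vel': array([-0.10919952, -0.30312619,  0.00934872,  0.05348152,  0.07199783,
       -0.15912488, -0.03838442]), 'joint_efforts': array([-6.09231018e-02, -6.97986960e+01, -1.25813574e+00, -8.95059317e+00,
        8.00119800e-03, -7.84019125e-03, -2.46325711e-03]), 'tcp_pos': array([0.55518238, 0.01687875, 0.01351825]), 'eef_rot': array([-1.79999737e+02, -3.76061610e-02, -4.53313746e+00]), 'wrist_force': array([-1.11154366,  0.46301828, -0.08463447]), 'moment': array([0.0165327 , 0.01344747, 0.02141255]), 'gripper_width': 0.5991892312964143}
[  206     0   213   194 27456] [0.55911632 0.09870585 0.04853308]
[0.55518238 0.01687875 0.01351825] [-1.11154366  0.46301828 -0.08463447] 4.05
```

Emit:
servo_tool --pt "0 0 -0.5 0 0 0 0.6" --pt "0 0 -0.4 0 0 0 0.6" --pt "0.08 1.2 0 0 0 0 0.6" --pt "0.05 0.8 0 0 0 0 0.6" --pt "0.05 0.5 0 0 0 0 0.6"

```text
time_s: 4.6
tcp_pos: [0.5568, 0.0438, 0.0038]
eef_rot: [-180.0, -0.0, -4.4]
wrist_force: [-0.2, -0.3, -0.0]
gripper_width: 0.602
```

Emit:
servo_tool --pt "0.05 0.7 0 0 0 0 0.6" --pt "0.07 0.9 0 0 0 0 0.6" --pt "0.07 1.0 0 0 0 0 0.6" --pt "0.07 1.0 0 0 0 0 0.6" --pt "0.07 1.0 0 0 0 0 0.6"

```text
time_s: 5.1
tcp_pos: [0.5598, 0.0879, 0.0038]
eef_rot: [179.9, 0.0, -4.6]
wrist_force: [-0.3, -4.2, 1.2]
gripper_width: 0.6
```

```bash
python3 wf.py w4.png
```

```text
[  207    36   217   219 30303] [0.56295947 0.14106538 0.04854676]
[ 589  193   51  164 4879] [0.77472325 0.06760959 0.06529156]
[0.55978866 0.08789517 0.00382431] [-0.2970149  -4.16517601  1.17405766] 5.1
```

View pics/w4.png

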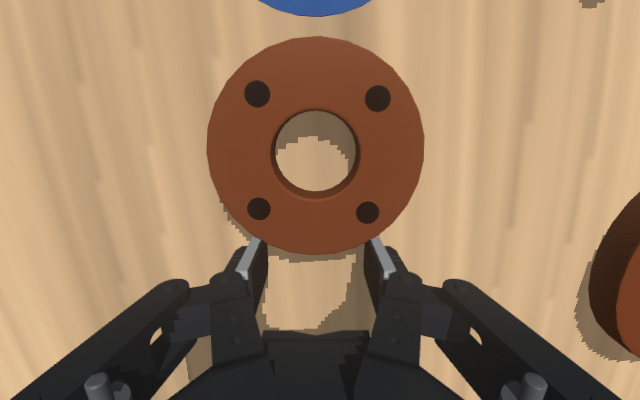

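Emit:
servo_tool --pt "0.08 1.0 0 0 0 0 0.6" --pt "0.08 1.0 0 0 0 0 0.6" --pt "0.08 1.0 0 0 0 0 0.6" --pt "0.08 1.0 0 0 0 0 0.6" --pt "0.08 1.0 0 0 0 0 0.6"

```text
time_s: 5.65
tcp_pos: [0.5639, 0.1383, 0.0038]
eef_rot: [180.0, 0.0, -4.5]
wrist_force: [-0.6, -5.1, 1.5]
gripper_width: 0.598
```

Emit:
servo_tool --pt "0.08 1.0 0 0 0 0 0.6" --pt "0.08 1.0 0 0 0 0 0.6" --pt "0.08 1.0 0 0 0 0 0.6" --pt "0.06 0.8 0 0 0 0 0.6" --pt "0 0 0 0 0 0 0.6"

```text
time_s: 6.15
tcp_pos: [0.5671, 0.1783, 0.0039]
eef_rot: [-179.9, -0.0, -4.4]
wrist_force: [-0.2, -1.9, 0.4]
gripper_width: 0.602
```

```bash
python3 wf.py w5.png
```

```text
[  207    35   217   219 30266] [0.57015486 0.23201565 0.04856231]
[ 567  303   73   96 3978] [0.75154557 0.10094193 0.03318983]
[0.56709383 0.17834156 0.00386133] [-0.19700662 -1.86438651  0.38486518] 6.15
```

View pics/w5.png

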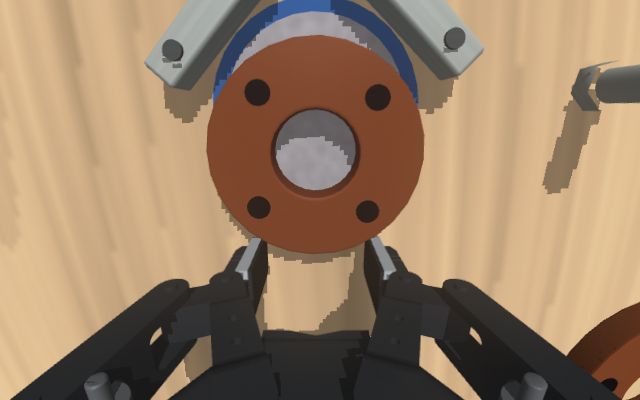

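Emit:
servo_tool --pt "0.03 0.5 0 0 0 0 0.6" --pt "0.03 0.5 0 0 0 0 0.6" --pt "0.02 0.3 0 0 0 0 0.6" --pt "0.02 0.2 0 0 0 0 0.6" --pt "0 0 0 0 0 0 0.6"

```text
time_s: 6.7
tcp_pos: [0.5679, 0.1909, 0.0038]
eef_rot: [180.0, 0.0, -4.5]
wrist_force: [0.1, -3.8, 1.1]
gripper_width: 0.597
```

Emit:
servo_tool --pt "0.01 0.2 0 0 0 0 0.6" --pt "0.01 0.2 0 0 0 0 0.6"

```text
time_s: 6.9
tcp_pos: [0.5681, 0.1943, 0.0038]
eef_rot: [180.0, 0.0, -4.6]
wrist_force: [-0.2, -4.9, 1.0]
gripper_width: 0.601
```

```bash
python3 wf.py w6.png
```

```text
[  207    36   217   219 30302] [0.57129973 0.24752431 0.04860387]
[ 573  320   67   80 3222] [0.75601115 0.1066211  0.03171831]
[0.56812777 0.19434732 0.00382052] [-0.19862042 -4.90173465  1.02478951] 6.9
```

View pics/w6.png

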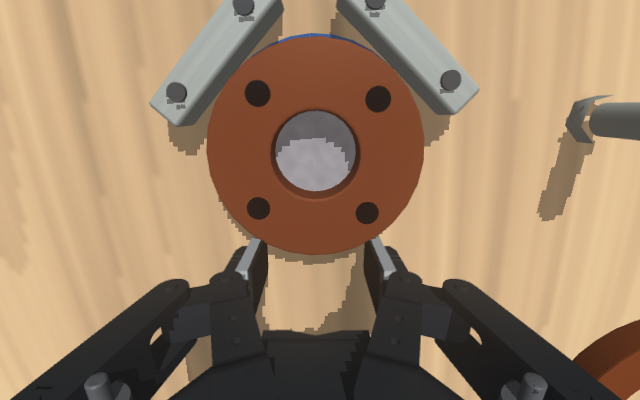

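Very close; about 3–4 mm to go.

Emit:
servo_tool --pt "0.01 0.15 0 0 0 0 0.6" --pt "0.01 0.15 0 0 0 0 0.6" --pt "0 0 0 0 0 0 0.6"

```text
time_s: 7.25
tcp_pos: [0.5684, 0.1978, 0.0038]
eef_rot: [180.0, 0.0, -4.5]
wrist_force: [0.2, -4.8, 1.2]
gripper_width: 0.6
```

Emit:
servo_tool --pt "0.01 0.15 0 0 0 0 0.6" --pt "0 0 0 0 0 0 0.6"

```text
time_s: 7.45
tcp_pos: [0.5684, 0.1981, 0.0038]
eef_rot: [179.9, 0.0, -4.6]
wrist_force: [-0.4, -7.6, 1.8]
gripper_width: 0.601
```

Emit:
servo_tool --pt "0 0.1 0 0 0 0 0.6" --pt "0 0 0 0 0 0 0.6"

```text
time_s: 7.65
tcp_pos: [0.5684, 0.1982, 0.0038]
eef_rot: [179.8, 0.0, -4.6]
wrist_force: [0.5, -9.1, 1.7]
gripper_width: 0.601
```

Emit:
servo_tool --pt "0 0.2 0 0 0 0 0.6" --pt "0 0.2 0 0 0 0 0.6" --pt "0 0.2 0 0 0 0 0.6" --pt "0 0 0 0 0 0 0.6"

```text
time_s: 8.05
tcp_pos: [0.5683, 0.1988, 0.0037]
eef_rot: [179.4, 0.1, -4.8]
wrist_force: [2.2, -23.2, 7.2]
gripper_width: 0.6
```

```bash
python3 wf.py w7.png; python3 -c "
import cv2
a=cv2.imread('pics/w7.png');cv2.imwrite('pics/w7c.png',cv2.resize(a[0:200,140:490],(787,450),interpolation=cv2.INTER_CUBIC))"
```

```text
[  206    38   219   219 30428] [0.57159327 0.25141304 0.04859848]
[ 574  324   66   76 3030] [0.75618089 0.10835475 0.03089469]
[0.56830014 0.19883528 0.00370384] [  2.21683995 -23.16731587   7.18498326] 8.05
```

View pics/w7c.png

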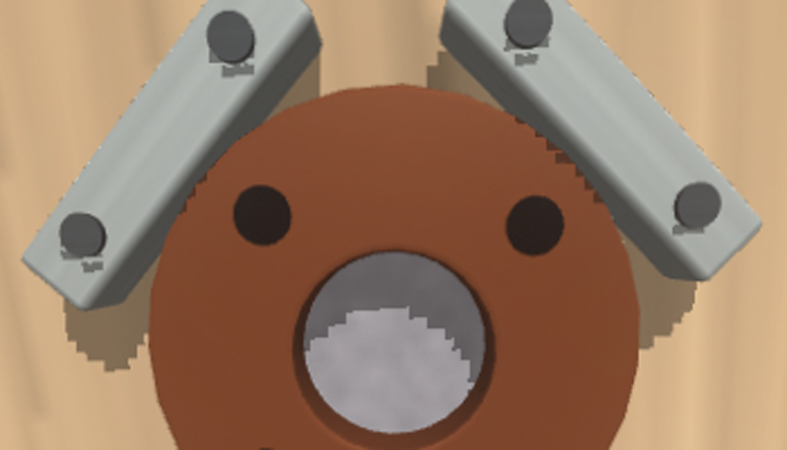

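Emit:
servo_tool --pt "0 -0.5 0 0 0 0 0.6" --pt "0 -0.6 0 0 0 0 0.6" --pt "0 -1.5 0 0 0 0 0.6" --pt "0 -2.0 0 0 0 0 0.6" --pt "0 -1 2 0 0 0 0.6"

```text
time_s: 8.6
tcp_pos: [0.5673, 0.1486, 0.0222]
eef_rot: [179.9, 0.2, -4.5]
wrist_force: [-0.2, -0.9, 0.4]
gripper_width: 0.601
```

Emit:
servo_tool --pt "0 -0.5 4 0 0 0 0.6" --pt "0 0 4.5 0 0 0 0.6" --pt "0 0 0 0 0 0 0.6" --pt "0 0 0 0 0 0 0.6"

```text
time_s: 9.0
tcp_pos: [0.5693, 0.1455, 0.1101]
eef_rot: [-179.9, -0.2, -4.5]
wrist_force: [0.7, 0.0, -0.8]
gripper_width: 0.6
```

```bash
python3 wf.py w8.png;  python3 - <<'E'
from h import *
snap('side','s2.png')
E
python3 -c "
import cv2,numpy as np
a=cv2.imread('pics/w8.png');b=cv2.imread('pics/s2.png');cv2.imwrite('pics/w8c.png',np.hstack([cv2.resize(a[0:200,210:410],(400,400)),cv2.resize(b[210:300,220:310],(400,400))]))"
```

```text
[  244     0   129   135 11160] [0.57167885 0.25082227 0.04871963]
[  477   202   138   126 10518] [0.78636453 0.06040489 0.0671831 ]
[0.56931711 0.14553132 0.11014495] [ 0.71652114  0.03963761 -0.83149506] 9.0
```

View pics/w8c.png

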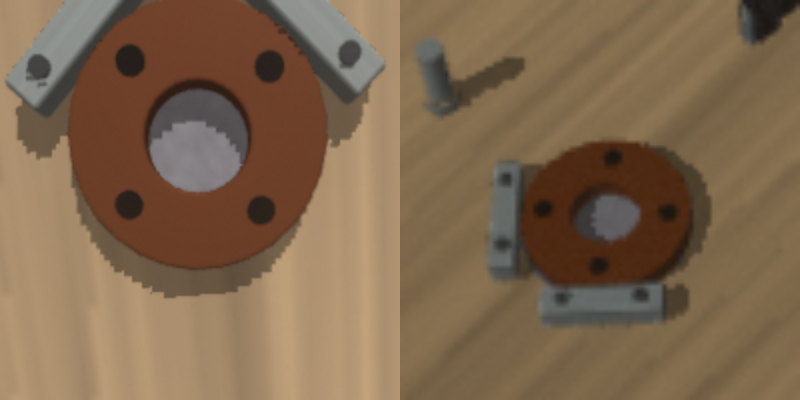

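Emit:
servo_tool --pt "-0.4 -1.5 4 0 0 -0.05 0.6" --pt "-1.0 -3.5 3 0 0 -0.06 0.6" --pt "-1.2 -4.6 1.5 0 0 -0.06 0.6" --pt "-1.2 -4.6 0.5 0 0 -0.06 0.6" --pt "-1.2 -4.6 0 0 0 -0.06 0.6"

```text
time_s: 9.6
tcp_pos: [0.5179, -0.0439, 0.1985]
eef_rot: [180.0, 0.0, -21.2]
wrist_force: [1.8, 0.1, -0.7]
gripper_width: 0.602
```

Emit:
servo_tool --pt "-1.2 -4.6 0 0 0 -0.06 0.6" --pt "-1.2 -4.6 0 0 0 -0.06 0.6" --pt "-1.2 -4.6 0 0 0 -0.06 0.6" --pt "-1.2 -4.6 0 0 0 -0.06 0.6" --pt "-1.2 -4.6 0 0 0 -0.06 0.6"

```text
time_s: 10.1
tcp_pos: [0.4573, -0.274, 0.1974]
eef_rot: [180.0, 0.1, -38.4]
wrist_force: [1.2, 0.8, -0.8]
gripper_width: 0.599
```

Emit:
servo_tool --pt "-0.8 -3.5 0 0 0 -0.03 0.6" --pt "-0.5 -2.5 0 0 0 0 0.6" --pt "0 0 0 0 0 0 0.6" --pt "0 0 0 0 0 0 0.6"

```text
time_s: 10.5
tcp_pos: [0.4449, -0.3324, 0.1974]
eef_rot: [180.0, 0.1, -40.1]
wrist_force: [0.3, 0.6, 0.1]
gripper_width: 0.601
```

```bash
python3 - <<'E'
from h import *
st=telemetry.get_state();snap('wrist','w9.png');print(st['tcp_pos'],st['eef_rot'])
for z in(.136,.066):print(proj('wrist',[.441,-.352,z],st))
print(proj('wrist',[.359,-.344,.13],st),proj('wrist',[.503,-.409,.13],st))
E
```

```text
[ 0.44494996 -0.33238175  0.19742429] [ 1.79992937e+02  1.35820409e-01 -4.00884177e+01]
[[329.54622767 234.59472833]]
[[326.38596181 206.30559431]]
[[246.57167667 283.3861585 ]] [[435.59627056 235.63766132]]
```

View pics/w9.png

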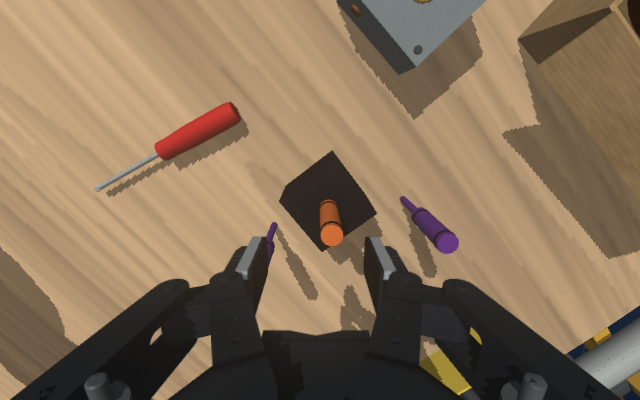

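```bash
python3 - <<'E'
from h import *
st=telemetry.get_state()
print('B',onz('wrist',(447,242),.13,st),'probe',onz('wrist',(331.5,234),.136,st),st['joints'])
print('ring via wrist', onz('wrist',(424,-2),.06,st))
E
```

```text
B [[ 0.50760842 -0.41888964]] probe [[ 0.44283001 -0.35182815]] [ 35.73419343  25.36334956  -6.8164637  115.62870017   4.54608936
  39.37416308 -13.95318859]
ring via wrist [[ 0.62455587 -0.26155397]]
```

Emit:
servo_tool --pt "-0.1 -0.4 0 0 0 -0.145 0.6" --pt "-0.1 -0.4 0 0 0 -0.145 0.6" --pt "-0.1 -0.4 0 0 0 -0.145 0.6" --pt "-0.1 -0.4 0 0 0 -0.145 0.6" --pt "0 -0.4 0 0 0 -0.145 0.6"

```text
time_s: 11.05
tcp_pos: [0.442, -0.3509, 0.1984]
eef_rot: [180.0, 0.1, -81.8]
wrist_force: [0.5, 0.1, 0.7]
gripper_width: 0.601
```

Emit:
servo_tool --pt "0 0 0 0 0 -0.145 0.6" --pt "0 0 0 0 0 -0.145 0.6" --pt "0 0 0 0 0 -0.115 0.6" --pt "0 0 0 0 0 0 0.6" --pt "0 0 0 0 0 0 0.6"

```text
time_s: 11.55
tcp_pos: [0.442, -0.3513, 0.1985]
eef_rot: [180.0, 0.0, -104.5]
wrist_force: [0.1, -0.8, 0.4]
gripper_width: 0.602
```

```bash
python3 - <<'E'
from h import *
st=telemetry.get_state();snap('wrist','w10.png');print(st['tcp_pos'],st['eef_rot'],st['joints'])
for z in(.136,.066):print(proj('wrist',[.441,-.352,z],st))
E
```

```text
[ 0.44198785 -0.35129972  0.19851032] [ 1.79960615e+02  1.90860756e-02 -1.04472192e+02] [ 24.37780872  26.07161516  11.76837338 115.31707212  -8.12228361
  39.41551076 -63.19902981]
[[317.20975308 212.03053866]]
[[316.83041183 188.64007735]]
```

View pics/w10.png

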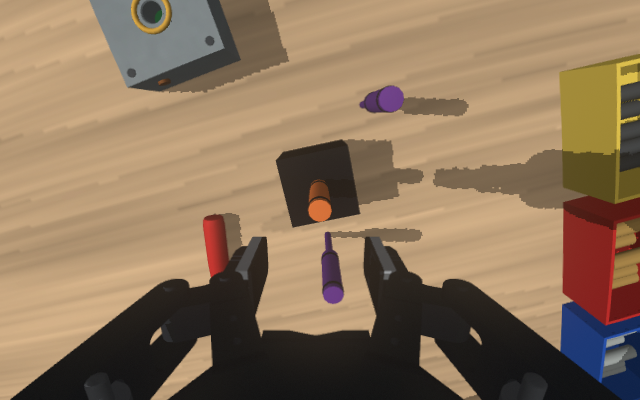

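```bash
python3 - <<'E'
from h import *
st=telemetry.get_state()
im=cv2.imread('pics/w10.png');H=cv2.cvtColor(im,cv2.COLOR_BGR2HSV)
m=((H[...,0]<16)&(H[...,1]>180)&(H[...,2]>200)).astype(np.uint8)
ys,xs=np.nonzero(m[190:230,300:340]);print('bright orange',len(xs),xs.mean()+300,ys.mean()+190, ys.min()+190,ys.max()+190)
print('probe top',onz('wrist',(319.5,209.5),.136,st),'A',onz('wrist',(333,293),.13,st),'B',onz('wrist',(391,98),.13,st))
y,x=np.nonzero((H[...,0]>17)&(H[...,0]<30)&(H[...,1]>140)&(H[...,2]>120));k=(np.hypot(x-151,y-14)<28)
p=onz('wrist',np.c_[x,y][k],.06,st);s=least_squares(lambda q:np.hypot(p[:,0]-q[0],p[:,1]-q[1])-q[2],[*p.mean(0),.014]);print('ring',k.sum(),s.x)
E
```

```text
bright orange 360 319.34722222222223 210.17222222222222 200 220
probe top [[ 0.44237092 -0.35446766]] A [[ 0.36570472 -0.34678467]] B [[ 0.50693589 -0.42222161]]
ring 346 [ 0.63274552 -0.25013152  0.01599828]
```

Emit:
servo_tool --pt "0 -0.2 -3 0 0 0 0.6" --pt "0 0 -3 0 0 0 0.6" --pt "0 0 -3 0 0 0 0.6" --pt "0 0 -2.3 0 0 0 0.6" --pt "0 0 0 0 0 0 0.6"

```text
time_s: 12.1
tcp_pos: [0.4403, -0.3534, 0.0833]
eef_rot: [179.7, 0.1, -104.7]
wrist_force: [-0.1, 0.6, 1.0]
gripper_width: 0.599
```

```bash
python3 - <<'E'
from h import *
st=telemetry.get_state();snap('wrist','w11.png');print(st['tcp_pos'],st['eef_rot'],st['wrist_force'])
E
```

```text
[ 0.44026826 -0.35337264  0.08325111] [ 1.79745349e+02  1.18300684e-01 -1.04661721e+02] [-0.14322554  0.64875891  1.03718964]
```

View pics/w11.png

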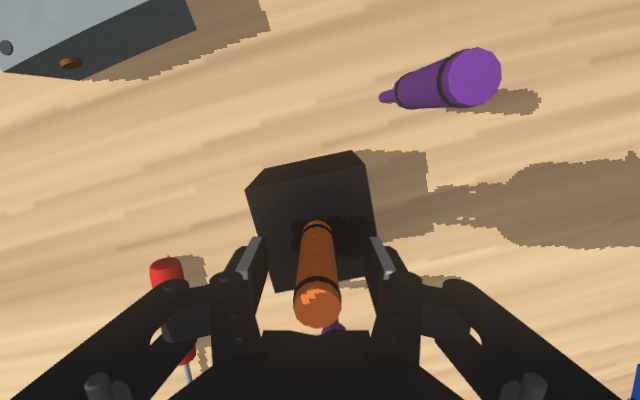

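Emit:
servo_tool --pt "0 0 0 0 0 0 0.1" --pt "0 0 0 0 0 0 0.1" --pt "0 0 0 0 0 0 0.1" --pt "0 0 0 0 0 0 0.1" --pt "0 0 0 0 0 0 0.1" --newtons 70

```text
time_s: 12.65
tcp_pos: [0.4421, -0.355, 0.0873]
eef_rot: [-179.9, -0.0, -104.8]
wrist_force: [-0.2, 1.1, 6.3]
gripper_width: 0.191
```

```bash
python3 - <<'E'
from h import *
st=telemetry.get_state();snap('wrist','w12.png');print(st['tcp_pos'],st['eef_rot'],st['wrist_force'],st['gripper_width'])
E
```

```text
[ 0.44213515 -0.35497385  0.08730211] [-1.79874232e+02 -3.54665875e-02 -1.04773515e+02] [-0.17848559  1.07820235  6.26868572] 0.19107167319803192
```

View pics/w12.png

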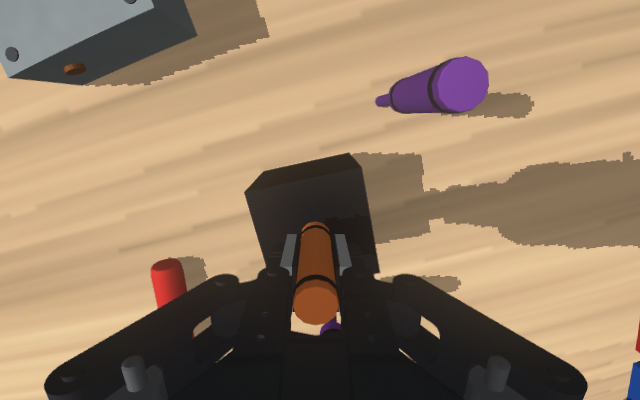

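Emit:
servo_tool --pt "0 0 1 0 0 0 0.1" --pt "0 0 2 0 0 0 0.1" --pt "0 0 2.5 0 0 0 0.1" --pt "0 0 2.5 0 0 0 0.1" --pt "0 0 2.5 0 0 0 0.1"

```text
time_s: 13.2
tcp_pos: [0.4413, -0.3545, 0.1929]
eef_rot: [-180.0, -0.0, -104.8]
wrist_force: [-0.3, -0.1, -1.3]
gripper_width: 0.187
```

Emit:
servo_tool --pt "0 0 2.5 0 0 0 0.1" --pt "0 0 0 0 0 0 0.1" --pt "0 0 0 0 0 0 0.1"

```text
time_s: 13.5
tcp_pos: [0.4416, -0.3545, 0.2168]
eef_rot: [-179.9, -0.0, -104.8]
wrist_force: [0.5, 0.2, -0.7]
gripper_width: 0.195
```

```bash
python3 - <<'E'
from h import *
st=telemetry.get_state();w=snap('wrist','w13.png');print(st['tcp_pos'],st['eef_rot'],st['wrist_force'],st['gripper_width'])
a=snap('scene','sc3.png');b=snap('side','s3.png')
cv2.imwrite('pics/c13.png',np.vstack([np.hstack([cv2.resize(a[140:290,90:240],(400,400)),cv2.resize(b[40:190,360:510],(400,400))])]))
t=st['tcp_pos']
for z in(-.083,-.083+.06,-.083+.13):
  X=[*t[:2],t[2]+z];print([proj(c,X,st).round(1) for c in('scene','side','wrist')])
E
```

```text
[ 0.44156281 -0.35447935  0.21679446] [-1.79904721e+02 -1.77462353e-02 -1.04772919e+02] [ 0.48248142  0.2035508  -0.68296596] 0.19510911281722512
[array([[156.9, 224.8]]), array([[437.1, 126.1]]), array([[315.9, 203.1]])]
[array([[150.3, 201.2]]), array([[441.9, 110.2]]), array([[316. , 231.9]])]
[array([[142., 171.]]), array([[447.9,  89.9]]), array([[316.4, 302.8]])]
```

View pics/c13.png

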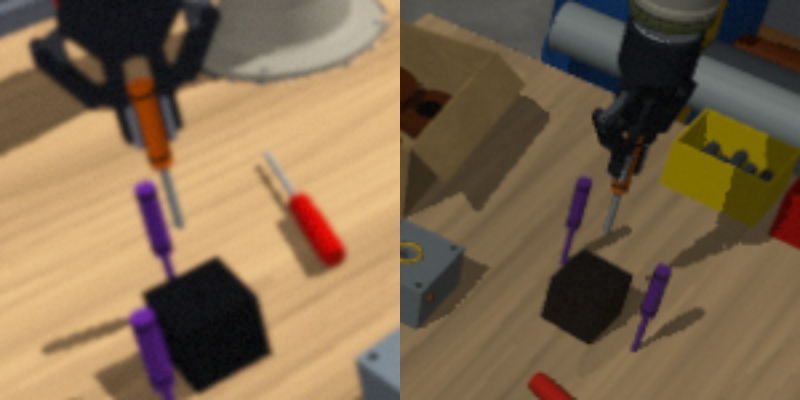

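View pics/w13.png

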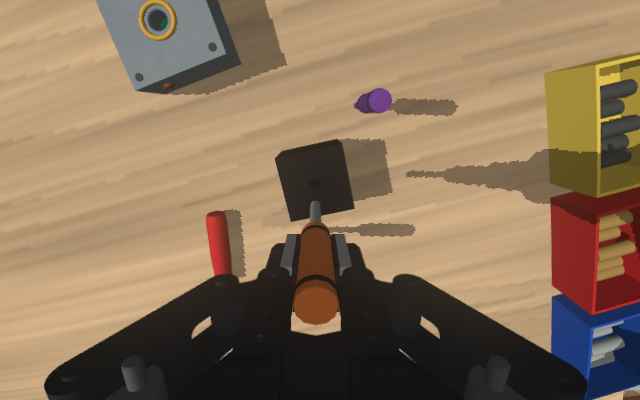

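Emit:
servo_tool --pt "3.0 1.65 0 0 0 0 0.1" --pt "4.2 2.3 0 0 0 0 0.1" --pt "4.2 2.3 0 0 0 0 0.1" --pt "4.2 2.3 0 0 0 0 0.1" --pt "3.55 1.9 0 0 0 0 0.1"

```text
time_s: 14.15
tcp_pos: [0.6348, -0.2479, 0.2144]
eef_rot: [179.9, 0.0, -104.7]
wrist_force: [0.1, -0.6, -1.0]
gripper_width: 0.192
```

Emit:
servo_tool --pt "0 0 -2 0 0 0 0.1" --pt "0 0 -2.2 0 0 0 0.1" --pt "0 0 0 0 0 0 0.1" --pt "0 0 0 0 0 0 0.1" --pt "0 0 0 0 0 0 0.1"

```text
time_s: 14.65
tcp_pos: [0.6331, -0.2507, 0.1746]
eef_rot: [-180.0, -0.0, -104.8]
wrist_force: [0.3, 0.3, -0.9]
gripper_width: 0.191
```

```bash
python3 - <<'E'
from h import *
st=telemetry.get_state();w=snap('wrist','w14.png');print(st['tcp_pos'],st['eef_rot'],st['wrist_force'],st['gripper_width'])
a=snap('scene','sc4.png');b=snap('side','s4.png')
cv2.imwrite('pics/c14.png',np.vstack([np.hstack([cv2.resize(a[225:325,210:310],(400,400),interpolation=2),cv2.resize(b[75:175,310:410],(400,400),interpolation=2)])]))
cv2.imwrite('pics/w14c.png',cv2.resize(w[140:320,220:420],(800,600))[:600])
t=st['tcp_pos']
X=[*t[:2],t[2]-.0825];print([proj(c,X,st).round(1) for c in('scene','side','wrist')]);print('aperture',[proj(c,[.633,-.25,.06],st).round(1) for c in('scene','side','wrist')])
E
```

```text
[ 0.63313594 -0.25067396  0.17455308] [-1.79960258e+02 -9.24003619e-03 -1.04830898e+02] [ 0.32788518  0.2904614  -0.86136441] 0.19119837865973366
[array([[255.9, 259.9]]), array([[363.5, 126.3]]), array([[315.9, 203.2]])]
aperture [array([[257.6, 271.3]]), array([[362.5, 134.1]]), array([[315.2, 193.2]])]
```

View pics/c14.png

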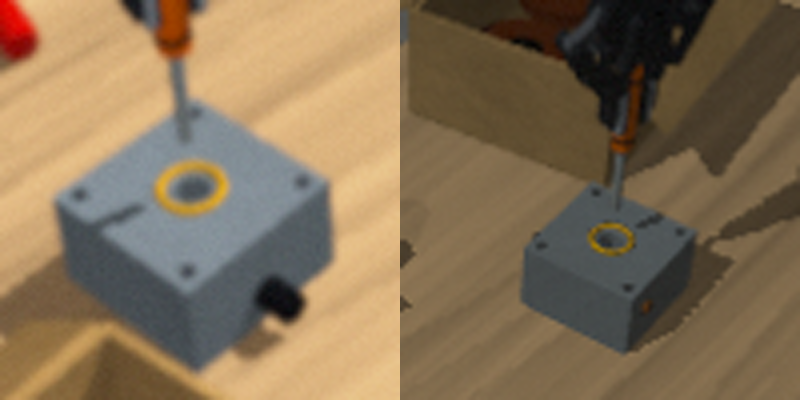

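View pics/w14c.png

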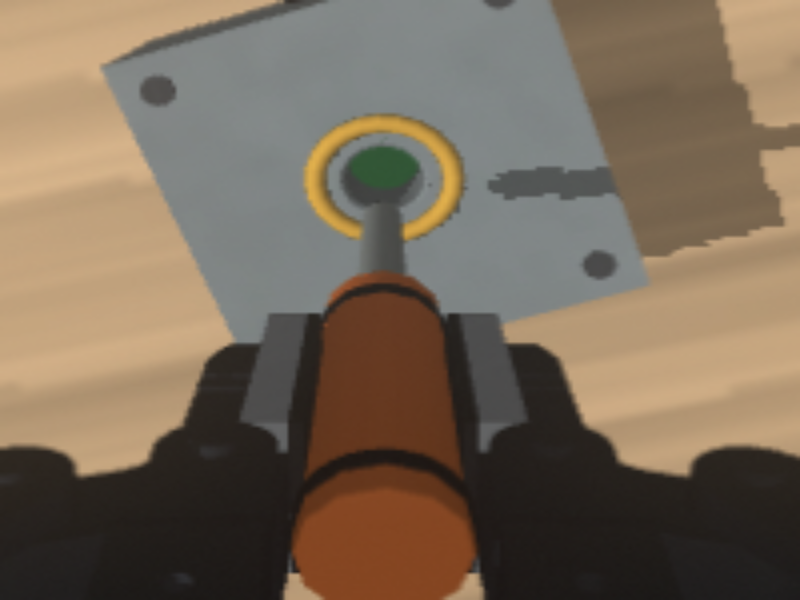

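Emit:
servo_tool --pt "0 0 -1.5 0 0 0 0.1" --pt "0 0 -1.5 0 0 0 0.1" --pt "0 0 -1.0 0 0 0 0.1" --pt "0 0 -0.6 0 0 0 0.1" --pt "0 0 0 0 0 0 0.1"

```text
time_s: 15.3
tcp_pos: [0.6323, -0.2499, 0.1263]
eef_rot: [179.9, 0.0, -104.8]
wrist_force: [-0.6, -0.6, -0.8]
gripper_width: 0.195
```

Emit:
servo_tool --pt "0 0 -0.3 0 0 0 0.1" --pt "0 0 -0.3 0 0 0 0.1" --pt "0 0 0 0 0 0 0.1" --pt "0 0 0 0 0 0 0.1"

```text
time_s: 15.7
tcp_pos: [0.6331, -0.2501, 0.122]
eef_rot: [-180.0, 0.0, -104.8]
wrist_force: [-0.0, 0.0, -1.1]
gripper_width: 0.191
```

Tip is now near z≈0.039, still free. Pressing.

Emit:
servo_tool --pt "0 0 -0.2 0 0 0 0.1" --pt "0 0 -0.2 0 0 0 0.1" --pt "0 0 0 0 0 0 0.1"

```text
time_s: 16.0
tcp_pos: [0.6332, -0.2502, 0.118]
eef_rot: [-180.0, -0.0, -104.8]
wrist_force: [0.5, 0.7, 1.7]
gripper_width: 0.188
```

Emit:
servo_tool --pt "0 0 -0.2 0 0 0 0.1" --pt "0 0 -0.2 0 0 0 0.1" --pt "0 0 0 0 0 0 0.1"

```text
time_s: 16.3
tcp_pos: [0.6332, -0.2502, 0.1139]
eef_rot: [-180.0, -0.0, -104.8]
wrist_force: [-0.5, -0.3, 4.1]
gripper_width: 0.194
```

Emit:
servo_tool --pt "0 0 -0.2 0 0 0 0.1" --pt "0 0 0 0 0 0 0.1"

```text
time_s: 16.5
tcp_pos: [0.6333, -0.2503, 0.1123]
eef_rot: [-180.0, -0.0, -104.8]
wrist_force: [-0.4, 0.4, 7.3]
gripper_width: 0.193
```

Emit:
servo_tool --pt "0 0 -0.1 0 0 0 0.1" --pt "0 0 -0.1 0 0 0 0.1" --pt "0 0 0 0 0 0 0.1"

```text
time_s: 16.8
tcp_pos: [0.6339, -0.2505, 0.1119]
eef_rot: [-179.9, 0.0, -104.8]
wrist_force: [-2.5, 1.7, 20.3]
gripper_width: 0.191
```

Emit:
servo_tool --pt "0 0 0 0 0 0 0.1" --pt "0 0 0 0 0 0 0.1" --pt "0 0 0 0 0 0 0.1"

```text
time_s: 17.1
tcp_pos: [0.6339, -0.2504, 0.112]
eef_rot: [-179.9, 0.0, -104.8]
wrist_force: [-2.2, 1.7, 19.3]
gripper_width: 0.19
```

```bash
python3 - <<'E'
from h import *
st=telemetry.get_state();w=snap('wrist','w15.png');print(st['tcp_pos'],st['eef_rot'],st['wrist_force'],st['gripper_width'])
a=snap('scene','sc5.png');b=snap('side','s5.png')
cv2.imwrite('pics/c15.png',np.hstack([cv2.resize(w[140:320,220:420],(400,360)),cv2.resize(b[210:300,220:310],(400,360))]))
d=np.vstack([cv2.absdiff(b,cv2.imread('pics/side0.png')).max(2),cv2.absdiff(a,cv2.imread('pics/scene0.png')).max(2)]);cv2.imwrite('pics/d15.png',cv2.resize(d*2,(480,600)))
E
```

```text
[ 0.63388535 -0.25043983  0.11195609] [-1.79850396e+02  1.19900121e-02 -1.04800161e+02] [-2.24202719  1.70672965 19.306375  ] 0.1903485684224139
```

View pics/c15.png

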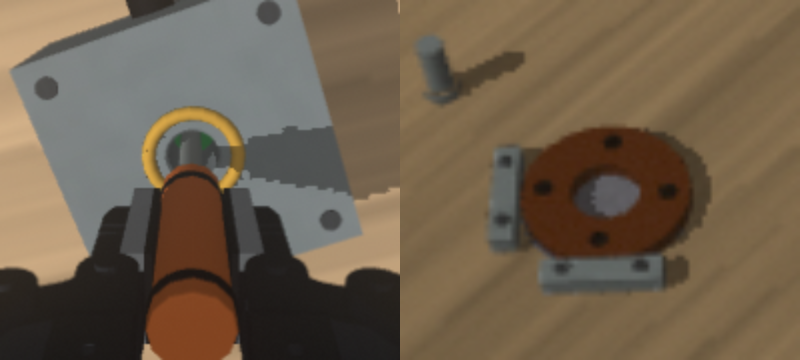

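View pics/sc5.png

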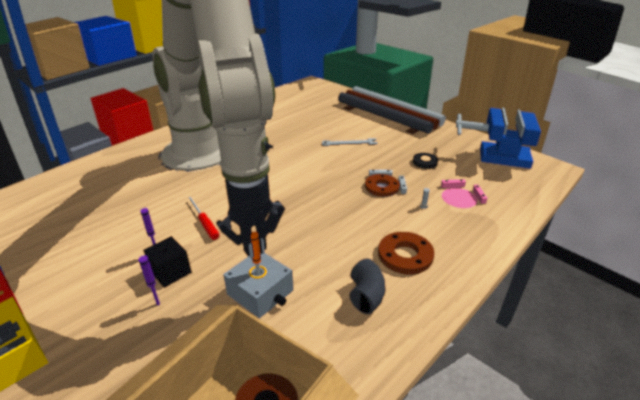

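View pics/d15.png

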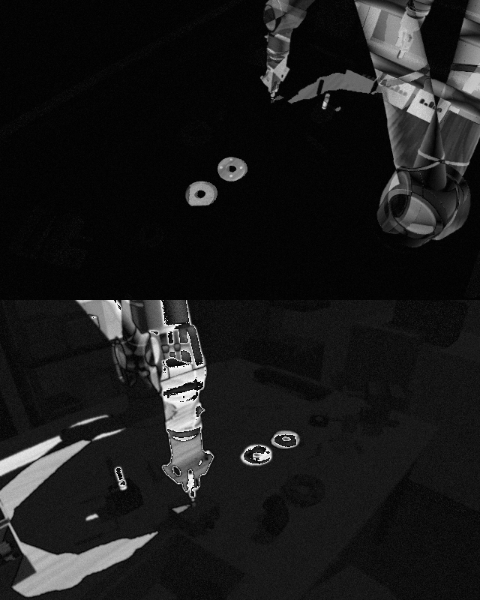

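```bash
python3 -c "
from bench import *
print(close_job())"
```

```text
the job is handed in; nothing more can be done
None
```

The job is done and handed in at about 17 s of the 61 s allowed. `close_job` gave no verdict, so the results below are my own checks.

- **Flange:** I slid it about 155 mm along the bench with the half-open fingers and pressed it home at about 23 N. The last wrist and side pictures show it touching both bars. Its measured centre was within about 1 mm of the stop's centre.
- **Probe and button:** I then gripped the orange probe at 70 N, lifted it out of the stand, lined it up over the hole to about 1 mm and pressed the button. The force rose gently through the spring, then sharply from 7 to 20 N, with the tool stopped at z = 0.112 m, so the button is at its end stop. I left it held at about 19 N with the probe still gripped.
- **Everything else:** Comparing the first and last pictures shows changes only in the arm, the shadows, the flange and the probe.
- **Disagreements:** No check failed. The gripper reads 16 mm open on the 18 mm handle. The tip height worked out from the probe's start position is about 1.5 mm below the button's stop, which is within measurement error.

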